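Stop the creaser, free its guard and hold it open for clearing a jam

ROBOT

A 6-joint arm with a two-finger parallel gripper is mounted at the origin on a cart in front of the work surface, level with it; the furniture and walls round the work are solid. World frame = base frame: x ahead of the robot, y to its left, z up, the work surface at z = 0. Lengths are in m, angles in rad, forces in N, time in s.
With the tool pointing down it reaches from about 0.25 to 0.725 m from the base axis. Payload 4 kg.
Tool frame: the origin (TCP) lies between the finger pads, 19 mm behind the fingertips; this is the grasp point; z points along the fingers, y is the line along which they close (so a half turn about z gives the same grasp; the last joint's range is limited). The gripper opens to 85 mm and grips with 20 to 120 N. Pads are 22 mm wide; open, the fingers measure 114 mm over their backs; the gripper's body (76 mm by 85 mm) begins 54 mm behind the grasp point. The pads swing forward as they close: fully open they stand 13 mm farther back than shut.
Start: joints at [-1.207, 0.241, 0.005, 1.335, 0, 1.571], TCP at [0.178, -0.467, 0.25] pointing down, gripper open.
Joint ranges: [-2.72, 2.72], [-1.05, 1.87], [-1.09, 1.28], [-1.99, 2.15], [-1.42, 1.44], [-3.14, 3.14]. Speed limits (rad/s): [2.79, 2.79, 3.14, 3.14, 3.14, 3.14].

INTERFACE

Orientations are given as a unit quaternion [x, y, z, w].
In Python, from workcell import get_obs, imaging, order gives the robot as it stands.
- The arm moves only by the tool apply_moves, never from a script. Its argument "targets" is a list that holds one entry, the list of rows, each a list of 5 numbers: the shift along the world's x, y, z in units of 40 mm (1.0 is 40 mm), then the turn about the world's z in degrees, then the gripper command: -1 is shut, 1 is fully open, values between are in proportion. In form: [[[dx, dy, dz, turn, fingers], ...]]. A call has 1 to 8 rows; each row shifts and turns the commanded pose from where the row before left it; what a row does not reach is not made up. A row lasts 1/12 s, in which the tool goes at most 41.7 mm and 7.16 degrees, less where a joint would pass 70% of its speed; a pose out of reach is approached as far as the arm can. A call is refused whole if a number of a shift passes 1 or a number of a turn 7.16, either way. A call with a gripper value outside its range is refused whole. The fingers move at their own pace and stop on an object; the grip force is fixed at half the most. Time passes only in rows, so rows that do not move let the fingers close. It gives the time, the measured TCP pose, the force, the opening and the grip force at its end, in the units of the state.
- get_obs(): the state, without advancing time (a new reading comes with each control period).
- imaging.camera(name): name is "scene" or "top"; returns (picture, depth): 384x512x3 uint8, blue, green, red; 384x512 float32, m along the optical axis (not along the pixel's ray), 0 where there is no reading.
- imaging.get_calibration(name): a dict with "camera_matrix" (3x3 intrinsics, pixels), "eye" and "rotation" of the camera in the world. Camera axes: x right, y down, z forward; pixel columns grow to the right and rows downward; lengths in m; the calibration is good to about 2 mm. A picture is of the moment at which its call begins. get_calibration takes no time and is no camera call.
- order.job_done(): hands the job in; it is judged then, once.
The state is a dict: "clock": time; "joint_pos": joint angles; "joint_vel": joint speeds; "tau": joint torques, N m; "eef_pos": TCP position; "tool_rot": TCP orientation; "ft_force": force on the tool from outside, world axes, zero at the start; "ft_torque": the same for the moment, N m; "grip_width": finger opening in m; "grasp_force": force on a finger pad.
Only numpy, scipy, OpenCV 4.12 (cv2) and the standard library are available. Lean on these libraries where they do the work, as an engineer would, in place of code of your own. Each camera call takes 0.05 s, during which the arm holds its last target. There are 200 camera calls.

TASK

A cover has jammed in the bench creaser. Press the red stop button, then the blue guard-release button, and when the clear guard has sprung free lift it by its black handle and hold it open at 60 degrees from its closed position, so that I can pull the cover out with both hands. Do not press the green start button, leave the things lying beside the machine where they are, and finish while still holding the guard up: do not let go of it.

Things in the scene. Friction and masses are not known exactly. Their poses are not given: they have to be found in the camera images.
- creaser: bench creasing machine, light grey, about 300 mm deep (x), 385 mm wide (y), 128 mm high, fixed, often turned a little. Origin: centre of its underside on the bench; own x from the feed side (towards the robot) to the back, y to its left, z up. Console of three buttons on its right (own y -100 to -205 mm). The dark red cover board jammed in it is fast; it needs no touching.
- stop_top (a point): centre of the top of the red stop button (cap 28 mm across in a yellow collar 44 mm across and 12 mm high, the cap 10 mm proud of it); 152 mm above the bench, faces up. The three buttons stand in a row 52 mm apart on the console; which colour has which place changes.
- release_top (a point): centre of the top of the blue guard-release button (cap 28 mm across in a steel collar); 152 mm above the bench, faces up. Pressed, it draws the catch and the guard springs up by itself to about 10 degrees.
- start_top (a point): centre of the top of the green start button (same size, steel collar); not to be pressed
- stop (a joint): travel of the red button in m: 0 out, 0.006 fully down (needs 5 N); springs back
- release (a joint): travel of the blue button in m: 0 out, 0.006 fully down (needs 5 to 7 N); springs back. The catch lets go at about 0.004
- start (a joint): travel of the green button in m: 0 out, 0.006 fully down
- guard (a joint): angle of the clear guard in rad: 0 closed (held by its catch), about 0.18 resting on its spring pin after release, 1.047 = 60 degrees open, 1.40 its stop. It weighs 0.35 to 0.55 kg and falls back if let go. It cannot be lifted before the release button has been pressed.
- guard_handle (a point): middle of the black handle bar on the guard: round, 12 mm thick, about 100 mm long along the machine's y, its axis 38 mm above the clear sheet near its front edge, free all round; it can turn between the fingers as the guard swings. 176 mm above the bench with the guard closed. Moves with the guard; own x axis in the sheet towards the hinge, own z square to the sheet.
- guard_hinge (a point): point of the guard's hinge axis in line with the handle's middle, at the back of the machine, 138 mm above the bench. The axis runs along the machine's y. With the guard closed the handle bar's middle lies 158 mm in front of it (machine -x) and 38 mm above it; opening carries the bar up and back towards the hinge.
- tape: roll of brown tape lying flat, 105 mm across, 24 mm high, right of the machine; origin under its centre
- folder: bone folder, flat cream blade 26 x 160 x 4 mm, right of the machine; origin under its centre
- notes: white notepad, 106 x 75 x 11 mm, right of the machine; origin under its centre

How it is judged:
By the outcome, as a careful person would: the job done as asked, in the order asked, and still so for the second after the job is handed in, while the arm keeps its last pose, push and grip.
It also fails if it takes over 54 s, if anything falls off the work surface, if the arm or the gripper's body presses on something with over 40 N, if the wrist force passes 120 N, or if a joint passes its speed limit or range.

## Working session

There is one attempt and no reset: what is moved stays moved. The work goes in short steps, Python scripts to look and compute and a tool call to move; the robot and the scene stay as the last step left them, time stands still between calls to the robot, and variables do not carry over. Pictures are saved under pics/ and viewed, at most 10 in all, crops included, and the job is handed in when it is done.

Besides the shell and the picture viewer there is one more tool, called after "Emit:" in YAML: its name, and indented under it one key for each argument. apply_moves: Moves the arm, as the interface text tells. Its arguments: {"type":"object","properties":{"targets":{"type":"array","items":{"type":"array","items":{"type":"array","items":{"type":"number"}}}}},"required":["targets"]}

```bash
mkdir -p pics; cat > h.py <<'E'
import numpy as np,cv2
from workcell import get_obs, imaging, order
def cal(n):
    c=imaging.get_calibration(n);return np.array(c["camera_matrix"]),np.array(c["eye"]),np.array(c["rotation"])
def pt(n,u,v,d):
    K,e,R=cal(n);return e+R@(np.linalg.inv(K)@[u,v,1]*d)
def ray_z(n,u,v,z):
    K,e,R=cal(n);r=R@(np.linalg.inv(K)@[u,v,1]);return e+r*(z-e[2])/r[2]
E
python3 - <<'E'
from h import *
for n in("scene","top"):
    p,d=imaging.camera(n);cv2.imwrite(f"pics/{n}0.png",p);np.save(f"{n}0.npy",d)
    K,e,R=cal(n);print(n,K[0,0],K[:2,2],e,R.round(3).tolist())
print(get_obs())
E
```

```text
scene 439.4372157785805 [252.86744126 197.90859502] [-0.06617943 -1.11676248  0.79742083] [0.834, -0.249, 0.129, -0.476]
top 436.00348244131703 [253.66890212 192.73219031] [ 0.45618544 -0.17021564  1.27473986] [0.717, -0.696, 0.029, -0.019]
{'clock': 0.1, 'joint_pos': array([-1.20699006e+00,  2.41336382e-01,  3.85423998e-03,  1.33515777e+00,
        6.98939016e-06,  1.57080511e+00]), 'joint_vel': array([ 0.00012488, -0.00065574,  0.00323753, -0.00020359, -0.00057199,
       -0.00010279]), 'tau': array([ 1.83252946e-04, -3.73137653e+01,  2.53010201e+01,  1.08399085e-02,
       -6.71477073e-05, -1.07569599e-05]), 'eef_pos': array([ 0.17773506, -0.46679124,  0.24920075]), 'tool_rot': array([ 9.83501571e-01,  1.80897238e-01, -1.63320905e-04, -9.07216516e-04]), 'ft_force': array([ 0.15423921, -0.30240176, -0.07461819]), 'ft_torque': array([ 0.00390953, -0.02010342, -0.0220769 ]), 'grasp_force': 0.0, 'grip_width': 0.08518527367825675}
```

View pics/scene0.png

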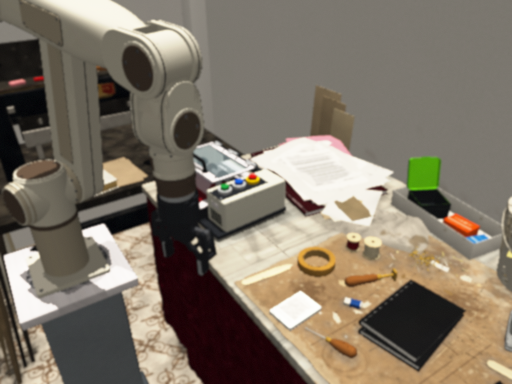

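View pics/top0.png

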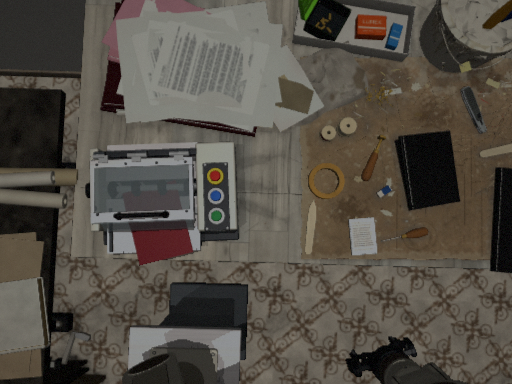

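The top picture shows the machine at about (165,190). The console has red (215,176), blue (216,196) and green (216,216) from back to front, and the handle bar is near (141,215). I'll enlarge both views.

```bash
cat >> h.py <<'E'
from scipy.spatial.transform import Rotation as Ro
def cal(n):
    c=imaging.get_calibration(n);r=np.array(c["rotation"])
    return np.array(c["camera_matrix"]),np.array(c["eye"]),(Ro.from_quat(r).as_matrix() if r.size==4 else r)
def tri(us,ut):
    A=np.zeros((3,3));b=np.zeros(3);L=[]
    for n,(u,v) in(("scene",us),("top",ut)):
        K,e,R=cal(n);r=R@(np.linalg.inv(K)@[u,v,1]);r/=np.linalg.norm(r);P=np.eye(3)-np.outer(r,r);A+=P;b+=P@e;L.append((P,e))
    x=np.linalg.solve(A,b);return x,[np.linalg.norm(P@(x-e)).round(4) for P,e in L]
E
python3 - <<'E'
from h import *
p=cv2.imread("pics/top0.png");t=cv2.resize(p[140:260,85:245],None,fx=5,fy=5,interpolation=3);cv2.imwrite("pics/tc.png",t)
p=cv2.imread("pics/scene0.png");t=cv2.resize(p[130:240,180:300],None,fx=5,fy=5,interpolation=3);cv2.imwrite("pics/sc.png",t)
d=np.load("top0.npy")
for u,v in((215,176),(216,196),(216,216),(141,215),(118,215),(165,215)):
    print(u,v,pt("top",u,v,d[v,u]).round(4))
E
```

```text
215 176 [ 0.574  -0.0837  0.1549]
216 196 [ 0.5225 -0.088   0.1544]
216 216 [ 0.4712 -0.0896  0.1521]
141 215 [0.4678 0.0948 0.1833]
118 215 [0.4661 0.1518 0.1831]
165 215 [0.4698 0.0384 0.1661]
```

View pics/tc.png

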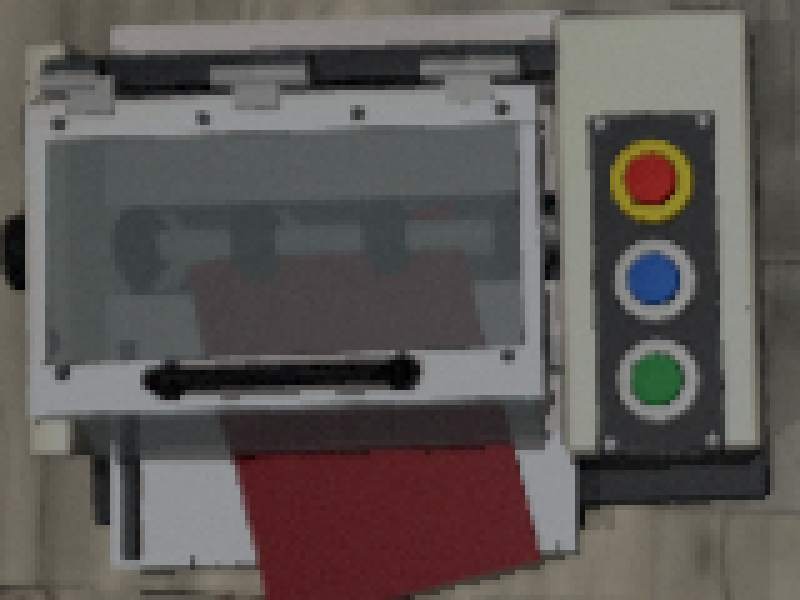

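View pics/sc.png

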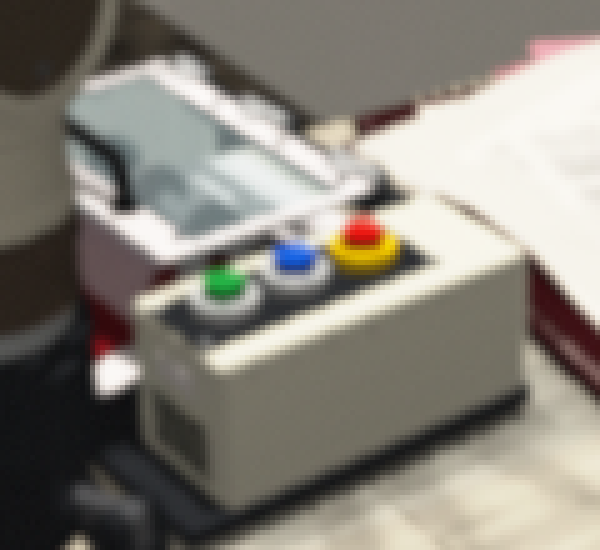

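The crops give these pixel positions. Top view: red (215.2,175.8), blue (215.8,195.8), green (216.4,215.8), handle from (118,216) to (165.6,214.2). Scene view, button tops: red (252.8,175), blue (239,180), green (224.6,185).

```bash
python3 - <<'E'
from h import *
T={"red":((252.5,175),(214.8,175.4)),"blue":((238.7,179.8),(215.4,195.4)),"green":((224.3,184.8),(216,215.4))}
for k,(s,t) in T.items(): 
    x,r=tri(s,t);print(k,x.round(4),r,ray_z("top",*t,.152).round(4))
a,b=ray_z("top",117.6,215.7,.176),ray_z("top",165.2,213.8,.176);print("handle",a.round(4),b.round(4),((a+b)/2).round(4),"len",np.linalg.norm(a-b))
r,g=[ray_z("top",*T[k][1],.152) for k in("red","green")];v=r-g;print("yaw row",np.degrees(np.arctan2(v[1],v[0])),np.linalg.norm(v),"yaw bar",np.degrees(np.arctan2(-(a-b)[0],(a-b)[1])))
# console edges: bench-level checks, depth heights
d=np.load("top0.npy")
for u,v in((141,214),(141,213),(141,215),(130,215),(150,215),(225,165),(120,190)):print(u,v,pt("top",u,v,d[v,u]).round(4))
E
```

```text
red [ 0.5761 -0.083   0.1521] [np.float64(0.0003), np.float64(0.0003)] [ 0.5758 -0.0829  0.152 ]
blue [ 0.5241 -0.0863  0.1527] [np.float64(0.0), np.float64(0.0)] [ 0.5241 -0.0862  0.152 ]
green [ 0.4723 -0.0894  0.1531] [np.float64(0.0005), np.float64(0.0005)] [ 0.4727 -0.0896  0.152 ]
handle [0.4644 0.1548 0.176 ] [0.4727 0.0362 0.176 ] [0.4685 0.0955 0.176 ] len 0.1189514426457008
yaw row 3.713154349425177 0.10334501884067271 yaw bar 3.9642725065298356
141 214 [0.4703 0.0949 0.1831]
141 213 [0.4728 0.0953 0.182 ]
141 215 [0.4678 0.0948 0.1833]
130 215 [0.467  0.1224 0.1818]
150 215 [0.4685 0.0727 0.1823]
225 165 [ 0.607  -0.1069  0.1272]
120 190 [0.5313 0.1615 0.1438]
```

Button heights triangulate to 0.152 to 0.153 m and the spacing to 51.7 mm, so both agree with the text. Machine yaw is about 3.8°. I'll move above red with the fingers shut and the tool's y axis along the machine's x.

Emit:
apply_moves:
  targets:
    - [[0.62,0.6,0,4.56,-1],[0.62,0.6,0,4.56,-1],[0.62,0.6,0,4.56,-1],[0.62,0.6,0,4.56,-1],[0.62,0.6,0,4.56,-1],[0.62,0.6,0,4.56,-1],[0.62,0.6,0,4.56,-1],[0.62,0.6,0,4.56,-1]]

```text
clock: 0.77
eef_pos: [0.377, -0.2737, 0.2497]
tool_rot: [0.877, 0.481, -0.0, -0.0]
ft_force: [0.7, -0.3, 0.7]
grip_width: -0.0
grasp_force: 0.0
```

Emit:
apply_moves:
  targets:
    - [[0.62,0.6,0,4.56,-1],[0.62,0.6,0,4.56,-1],[0.62,0.6,0,4.56,-1],[0.62,0.6,0,4.56,-1],[0.62,0.6,0,4.56,-1],[0.62,0.6,0,4.56,-1],[0.62,0.6,0,4.56,-1],[0.62,0.6,0,4.56,-1]]

```text
clock: 1.43
eef_pos: [0.5754, -0.0818, 0.2494]
tool_rot: [0.682, 0.732, -0.0, -0.0]
ft_force: [1.1, -1.6, -0.3]
grip_width: -0.0001
grasp_force: 0.0
```

Emit:
apply_moves:
  targets:
    - [[0,0,0,0,-1],[0,0,0,0,-1],[0,0,0,0,-1]]

```text
clock: 1.68
eef_pos: [0.5741, -0.0832, 0.2492]
tool_rot: [0.683, 0.73, -0.001, -0.001]
ft_force: [-0.6, 0.3, 0.5]
grip_width: -0.0
grasp_force: 0.0
```

Emit:
apply_moves:
  targets:
    - [[0.04,0,-0.5,0,-1],[0,0,-0.5,0,-1],[0,0,-0.4,0,-1],[0,0,-0.3,0,-1],[0,0,0,0,-1],[0,0,0,0,-1]]

```text
clock: 2.18
eef_pos: [0.575, -0.0844, 0.1818]
tool_rot: [0.684, 0.729, -0.001, -0.001]
ft_force: [-0.1, 0.0, 0.3]
grip_width: -0.0003
grasp_force: 0.0
```

Emit:
apply_moves:
  targets:
    - [[0,0,-0.1,0,-1],[0,0,-0.1,0,-1],[0,0,-0.05,0,-1],[0,0,0,0,-1],[0,0,0,0,-1]]

```text
clock: 2.6
eef_pos: [0.5763, -0.0832, 0.1722]
tool_rot: [0.683, 0.73, 0.0, 0.0]
ft_force: [-0.9, -0.4, -0.0]
grip_width: -0.0001
grasp_force: 0.0
```

Emit:
apply_moves:
  targets:
    - [[0,0,-0.1,0,-1],[0,0,-0.05,0,-1],[0,0,-0.03,0,-1],[0,0,0,0,-1],[0,0,0,0,-1]]

```text
clock: 3.02
eef_pos: [0.5769, -0.0833, 0.1655]
tool_rot: [0.683, 0.73, 0.001, 0.001]
ft_force: [1.1, -0.9, 5.3]
grip_width: -0.0003
grasp_force: 2.2
```

Emit:
apply_moves:
  targets:
    - [[0,0,-0.03,0,-1],[0,0,-0.02,0,-1],[0,0,0,0,-1],[0,0,0,0,-1]]

```text
clock: 3.35
eef_pos: [0.577, -0.0833, 0.1647]
tool_rot: [0.683, 0.73, 0.001, 0.001]
ft_force: [-1.0, 0.8, 10.8]
grip_width: 0.0002
grasp_force: 5.3
```

Red is at the bottom of its travel (10.8 N). Next I raise the tool and go to blue.

Emit:
apply_moves:
  targets:
    - [[0,0,0.4,0,-1],[0,0,0.4,0,-1],[-0.4,-0.02,0,0,-1],[-0.5,-0.03,0,0,-1],[-0.4,-0.02,0,0,-1],[0,0,0,0,-1],[0,0,0,0,-1]]

```text
clock: 3.93
eef_pos: [0.5235, -0.086, 0.1944]
tool_rot: [0.683, 0.73, -0.0, -0.001]
ft_force: [0.1, 0.1, 0.1]
grip_width: -0.0001
grasp_force: 0.0
```

Emit:
apply_moves:
  targets:
    - [[0,0,-0.3,0,-1],[0,0,-0.2,0,-1],[0,0,-0.1,0,-1],[0,0,0,0,-1],[0,0,0,0,-1]]

```text
clock: 4.35
eef_pos: [0.5244, -0.086, 0.1703]
tool_rot: [0.683, 0.73, -0.0, -0.0]
ft_force: [0.6, -0.2, -0.1]
grip_width: 0.0001
grasp_force: 0.0
```

Emit:
apply_moves:
  targets:
    - [[0,0,-0.1,0,-1],[0,0,-0.05,0,-1],[0,0,-0.03,0,-1],[0,0,0,0,-1],[0,0,0,0,-1]]

```text
clock: 4.77
eef_pos: [0.5248, -0.0861, 0.1648]
tool_rot: [0.683, 0.73, 0.001, 0.001]
ft_force: [-1.0, 0.6, 6.8]
grip_width: 0.0003
grasp_force: 3.3
```

Emit:
apply_moves:
  targets:
    - [[0,0,-0.05,0,-1],[0,0,0,0,-1],[0,0,0,0,-1],[0,0,0.4,0,-1],[0,0,0.8,0,-1],[0,0,1,0,-1],[0,0,1,0,-1],[0,0,0,0,-1]]

```text
clock: 5.43
eef_pos: [0.5278, -0.0867, 0.2982]
tool_rot: [0.683, 0.73, 0.004, 0.006]
ft_force: [1.3, -0.2, 1.1]
grip_width: -0.0003
grasp_force: 0.0
```

```bash
python3 - <<'E'
from h import *
p,d=imaging.camera("top");np.save("top1.npy",d)
t=cv2.resize(p[140:260,85:245],None,fx=5,fy=5,interpolation=3);cv2.imwrite("pics/tc1.png",t)
for u,v in((125,212),(130,211),(130,212),(130,213),(150,212)):print(u,v,pt("top",u,v,d[v,u]).round(4))
print(get_obs()["eef_pos"],get_obs()["joint_pos"])
E
```

```text
125 212 [0.4737 0.1274 0.2097]
130 211 [0.4765 0.1156 0.2092]
130 212 [0.4741 0.116  0.2072]
130 213 [0.4717 0.1166 0.2044]
150 212 [ 0.4661 -0.0478  0.7249]
[ 0.52690354 -0.08650172  0.29459017] [-1.62691200e-01  2.87283131e-01  1.82413510e-01  1.45532794e+00
 -5.10943667e-05  1.34169137e+00]
```

View pics/tc1.png

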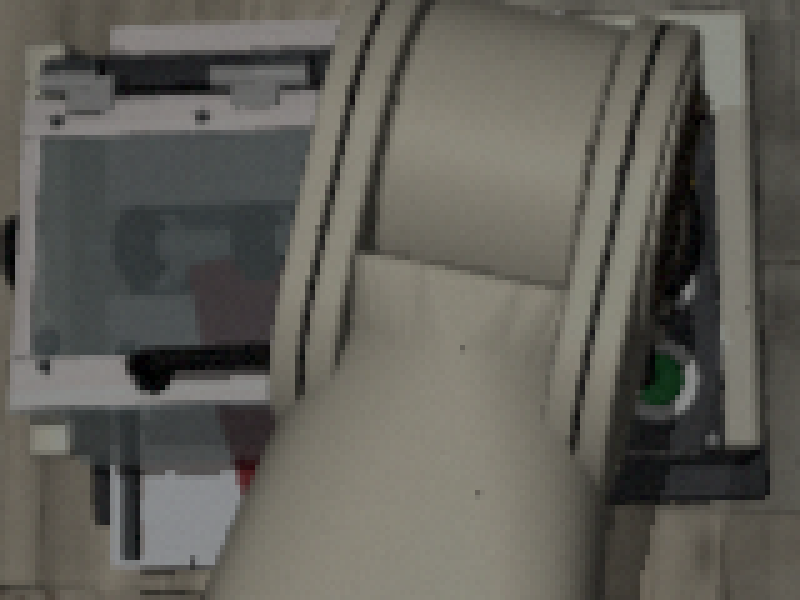

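The guard has sprung up. The handle bar now shows at crop (210,357), which is v≈211, with its top at z≈0.209. The predicted axis (0.477, 0.096, 0.204) agrees. Next I move above it with the fingers half open.

Emit:
apply_moves:
  targets:
    - [[-0.21,0.76,0,0,0.1],[-0.21,0.76,0,0,0.1],[-0.21,0.76,0,0,0.1],[-0.21,0.76,0,0,0.1],[-0.21,0.76,0,0,0.1],[-0.2,0.76,0,0,0.1],[0,0,0,0,0.1],[0,0,0,0,0.1]]

```text
clock: 6.15
eef_pos: [0.4735, 0.0975, 0.2885]
tool_rot: [0.682, 0.731, -0.001, -0.0]
ft_force: [-0.6, -0.0, -0.2]
grip_width: 0.0467
grasp_force: 0.0
```

Emit:
apply_moves:
  targets:
    - [[0,0,-0.4,0,0.1],[0,0,-0.3,0,0.1],[0,0,0,0,0.1],[0,0,0,0,0.1]]

```text
clock: 6.48
eef_pos: [0.4739, 0.0952, 0.2606]
tool_rot: [0.684, 0.73, -0.001, -0.001]
ft_force: [-0.3, 0.4, -0.1]
grip_width: 0.0467
grasp_force: 0.0
```

```bash
python3 - <<'E'
from h import *
p,d=imaging.camera("scene")
t=cv2.resize(p[110:230,160:300],None,fx=5,fy=5,interpolation=3);cv2.imwrite("pics/sc2.png",t)
o=get_obs();print(o["eef_pos"],o["joint_pos"],Ro.from_quat(o["tool_rot"]).as_matrix()[:,1])
E
```

```text
[0.47442464 0.09539886 0.26143539] [ 1.98559007e-01  2.04598103e-01 -1.14108257e-02  1.35562404e+00
 -2.07401662e-04  1.70446548e+00] [ 9.97895074e-01  6.48442653e-02 -8.01540427e-04]
```

View pics/sc2.png

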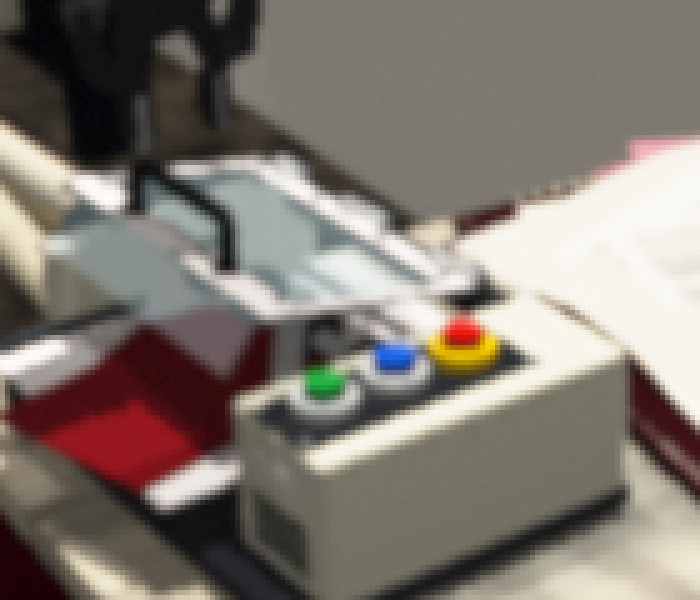

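The scene crop shows the fingers at (140,130) and (215,115), straddling the bar, which runs from (145,170) to (228,215). I'll lower and grip it.

Emit:
apply_moves:
  targets:
    - [[0.06,0.02,-0.4,0,0.1],[0,0,-0.4,0,0.1],[0,0,-0.3,0,0.1],[0,0,-0.2,0,0.1],[0,0,-0.1,0,0.1],[0,0,0,0,0.1],[0,0,0,0,0.1]]

```text
clock: 7.12
eef_pos: [0.4772, 0.097, 0.2062]
tool_rot: [0.683, 0.73, 0.0, 0.0]
ft_force: [0.1, -0.1, 1.3]
grip_width: 0.0469
grasp_force: 0.0
```

Emit:
apply_moves:
  targets:
    - [[0,0,0,0,-0.4],[0,0,0,0,-0.6],[0,0,0,0,-1],[0,0,0,0,-1],[0,0,0,0,-1],[0,0,0,0,-1]]

```text
clock: 7.62
eef_pos: [0.4775, 0.0973, 0.206]
tool_rot: [0.683, 0.73, 0.001, 0.001]
ft_force: [2.1, 0.2, -0.6]
grip_width: 0.0097
grasp_force: 58.4
```

Gripped. Now I work out the arc.

```bash
python3 - <<'E'
from h import *
r=np.hypot(.158,.038);a0=np.arctan2(.038,.158);y=np.radians(3.8)
f=lambda t:np.array([-r*np.cos(a0+t)*np.cos(y),-r*np.cos(a0+t)*np.sin(y),r*np.sin(a0+t)])
ts=np.radians(np.linspace(10.3,60,25))
P=np.array([f(t) for t in ts]);D=np.diff(P,axis=0)/.04
print(D.round(3).tolist());print((P+[.626,.106,.138])[[0,8,16,24]].round(4))
E
```

```text
[[0.062, 0.004, 0.133], [0.066, 0.004, 0.131], [0.071, 0.005, 0.128], [0.076, 0.005, 0.126], [0.08, 0.005, 0.123], [0.084, 0.006, 0.12], [0.089, 0.006, 0.117], [0.093, 0.006, 0.114], [0.097, 0.006, 0.11], [0.101, 0.007, 0.107], [0.105, 0.007, 0.103], [0.108, 0.007, 0.099], [0.112, 0.007, 0.095], [0.115, 0.008, 0.091], [0.118, 0.008, 0.087], [0.121, 0.008, 0.082], [0.124, 0.008, 0.078], [0.127, 0.008, 0.073], [0.13, 0.009, 0.069], [0.132, 0.009, 0.064], [0.134, 0.009, 0.059], [0.136, 0.009, 0.054], [0.138, 0.009, 0.049], [0.14, 0.009, 0.044]]
[[0.4777 0.0961 0.2036]
 [0.5025 0.0978 0.2433]
 [0.5376 0.1001 0.2742]
 [0.58   0.1029 0.2938]]
```

Emit:
apply_moves:
  targets:
    - [[0.062,0.004,0.133,0,-1],[0.066,0.004,0.131,0,-1],[0.071,0.005,0.128,0,-1],[0.076,0.005,0.126,0,-1],[0.08,0.005,0.123,0,-1],[0.084,0.006,0.12,0,-1],[0.089,0.006,0.117,0,-1],[0.093,0.006,0.114,0,-1]]

```text
clock: 8.28
eef_pos: [0.5005, 0.0988, 0.2455]
tool_rot: [0.683, 0.73, -0.001, -0.001]
ft_force: [-2.5, 1.0, -5.0]
grip_width: 0.0095
grasp_force: 58.4
```

Forces are low, so I'll continue.

Emit:
apply_moves:
  targets:
    - [[0.097,0.006,0.11,0,-1],[0.101,0.007,0.107,0,-1],[0.105,0.007,0.103,0,-1],[0.108,0.007,0.099,0,-1],[0.112,0.007,0.095,0,-1],[0.115,0.008,0.091,0,-1],[0.118,0.008,0.087,0,-1],[0.121,0.008,0.082,0,-1]]

```text
clock: 8.95
eef_pos: [0.5345, 0.1011, 0.2783]
tool_rot: [0.683, 0.73, -0.001, -0.001]
ft_force: [-9.4, 0.9, 5.0]
grip_width: 0.0099
grasp_force: 58.5
```

Emit:
apply_moves:
  targets:
    - [[0.124,0.008,0.078,0,-1],[0.127,0.008,0.073,0,-1],[0.13,0.009,0.069,0,-1],[0.132,0.009,0.064,0,-1],[0.134,0.009,0.059,0,-1],[0.136,0.009,0.054,0,-1],[0.138,0.009,0.049,0,-1],[0.14,0.009,0.044,0,-1]]

```text
clock: 9.62
eef_pos: [0.5784, 0.1041, 0.3003]
tool_rot: [0.683, 0.73, 0.001, 0.001]
ft_force: [-8.4, 0.2, 9.7]
grip_width: 0.0093
grasp_force: 61.1
```

Emit:
apply_moves:
  targets:
    - [[0,0,0,0,-1],[0,0,0,0,-1],[0,0,0,0,-1],[0,0,0,0,-1]]

```text
clock: 9.95
eef_pos: [0.5801, 0.1043, 0.3002]
tool_rot: [0.683, 0.73, 0.003, 0.002]
ft_force: [-5.2, 2.1, 8.0]
grip_width: 0.0096
grasp_force: 61.8
```

```bash
python3 - <<'E'
from h import *
p,d=imaging.camera("scene")
np.save("s3.npy",d);cv2.imwrite("pics/s3full.png",p)
t=cv2.resize(p[90:210,160:300],None,fx=5,fy=5,interpolation=3);cv2.imwrite("pics/sc3.png",t)
o=get_obs();print(o["eef_pos"],o["ft_force"],o["grip_width"],o["grasp_force"])
E
```

```text
[0.58010572 0.10428757 0.30021311] [-4.65036286  0.29910072  7.9406881 ] 0.009480251803956799 61.80090844631195
```

View pics/sc3.png

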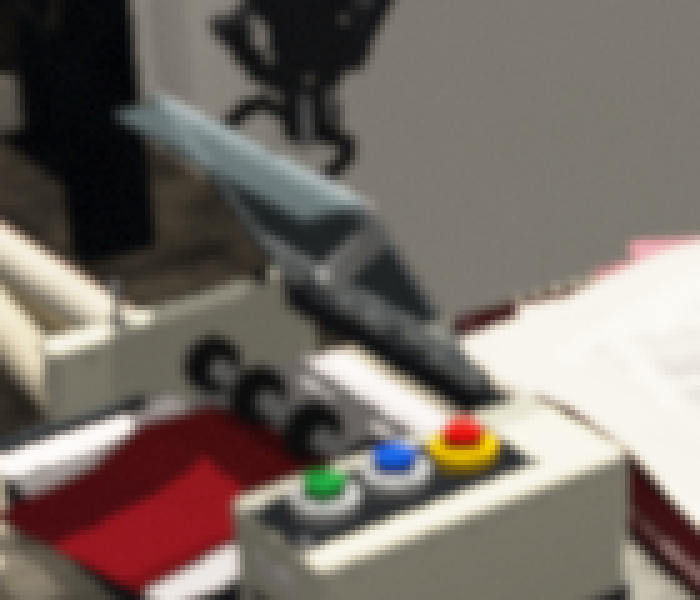

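The guard is up and held, with the bar between the fingers at crop (300–350,150). I'll check its angle independently with the depth image and by projection.

```bash
python3 - <<'E'
from h import *
d=np.load("s3.npy");K,e,R=cal("scene");y=np.radians(3.8);M=Ro.from_euler("z",y).as_matrix();H=np.array([.626,.106,.138])
def pr(X):
    c=R.T@(X-e);u=K@c;return ((u[:2]/u[2]-[160,90])*5+2).round(0)
for t in(55,58,60,62,65):
    s=np.radians(t);S=Ro.from_euler("y",s).as_matrix()
    print(t,[pr(H+M@S@np.array(q)) for q in((-.158,-.055,.038),(-.158,.055,.038))])
# depth points on the sheet, in hinge frame
pts=[]
for cx,cy in((180,125),(200,135),(220,145),(240,160),(260,175),(290,190),(310,200),(330,195),(345,205),(270,205),(280,225),(300,240),(330,230)):
    u,v=160+cx/5,90+cy/5;u,v=int(u),int(v);q=M.T@(pt("scene",u,v,d[v,u])-H)
    print(cx,cy,q.round(3),"angle",np.degrees(np.arctan2(q[2],-q[0])).round(1))
E
```

```text
55 [array([342., 160.]), array([251., 114.])]
58 [array([352., 153.]), array([261., 107.])]
60 [array([359., 148.]), array([267., 103.])]
62 [array([366., 144.]), array([274.,  99.])]
65 [array([376., 138.]), array([284.,  93.])]
180 125 [-0.112  0.056  0.154] angle 54.1
200 135 [-0.107  0.039  0.151] angle 54.7
220 145 [-0.108  0.011  0.152] angle 54.6
240 160 [-0.114 -0.024  0.154] angle 53.5
260 175 [-0.115 -0.049  0.152] angle 52.8
290 190 [-0.117 -0.087  0.154] angle 52.8
310 200 [-0.115 -0.107  0.154] angle 53.1
330 195 [-0.1   -0.106  0.153] angle 56.7
345 205 [-0.099 -0.12   0.15 ] angle 56.7
270 205 [-0.051  0.05   0.084] angle 58.6
280 225 [-0.044  0.051  0.067] angle 56.8
300 240 [-0.04   0.032  0.061] angle 56.7
330 230 [-0.063 -0.044  0.099] angle 57.7
```

Bar kinematics give 59.4–61°, and depth is consistent with that. A radial push of about 9 N remains; I'll relieve it slightly and check closely once more.

Emit:
apply_moves:
  targets:
    - [[-0.02,0,0.06,0,-1],[0.02,0,0,0,-1],[0,0,0,0,-1],[0,0,0,0,-1],[0,0,0,0,-1]]

```text
clock: 10.42
eef_pos: [0.5795, 0.1042, 0.3001]
tool_rot: [0.683, 0.73, 0.001, 0.001]
ft_force: [-3.6, 2.0, 6.0]
grip_width: 0.0097
grasp_force: 61.6
```

```bash
python3 - <<'E'
from h import *
p,d=imaging.camera("scene");K,e,R=cal("scene");M=Ro.from_euler("z",np.radians(3.8)).as_matrix();H=np.array([.626,.106,.138])
x0,y0,f=175,95,8
t=cv2.resize(p[y0:y0+75,x0:x0+95],None,fx=f,fy=f,interpolation=3)
def pr(X):
    c=R.T@(X-e);u=K@c;return tuple(int(a) for a in ((u[:2]/u[2]-[x0,y0])*f+f/2))
for a,col in((56,(0,0,255)),(60,(0,255,0)),(64,(255,0,0))):
    S=M@Ro.from_euler("y",np.radians(a)).as_matrix()
    g=lambda q:pr(H+S@np.array(q))
    cv2.line(t,g((-.158,-.05,.038)),g((-.158,.05,.038)),col,1)
    cv2.line(t,g((-.158,-.05,.038)),g((-.158,-.05,.0)),col,1)
    cv2.line(t,g((-.17,-.118,0)),g((0,-.118,0)),col,1)
cv2.imwrite("pics/sc4.png",t)
o=get_obs();print(o["eef_pos"],o["ft_force"],o["grip_width"],o["grasp_force"],o["clock"])
E
```

```text
[0.57953261 0.10422151 0.30006695] [-3.32659511  0.85011141  6.02801029] 0.00964242756539698 61.575576066970825 10.4667
```

View pics/sc4.png

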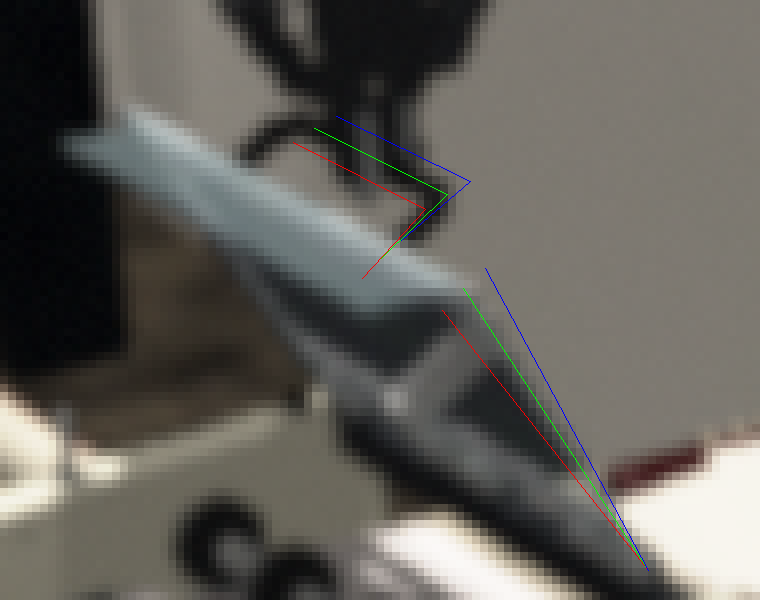

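The overlay shows the handle corner at about (443,197) and the sheet edge at (470,285), both on the green 60° line. I'm handing in with the grip held.

```bash
python3 -c "
from workcell import order
print(order.job_done())"
```

```text
the job is handed in; nothing more can be done
None
```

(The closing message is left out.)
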